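# Unstack the laser-cut lanterns into their trays

### The job

Take the two stacks of laser-cut metal lanterns apart and stand each of the four lanterns upright and flat on the floor of the plywood tray that has its own outline (square, six-sided, round, oblong), inside the rim. Leave the black metal bug and the roll of tape where they lie.

Things in the scene. Friction and masses are not known exactly. Their poses are not given: they have to be found in the camera images.
- square_lantern (a point): Large square lantern, 56 x 56 mm, 56 mm tall, about 150 g. Bare light-grey metal, slatted sides, closed flat top with dark cut-out rays or slots. At the start it stands on the bench with one of the two small lanterns standing loose on its top. Point: the lantern's centre, half-way up; z up, x and y square to its side faces.
- hex_lantern (a point): Large six-sided lantern, 56 mm across flats (65 mm across corners), 56 mm tall, about 140 g. Bare light-grey metal, slatted sides, closed flat top with dark cut-out rays or slots. At the start it stands on the bench with one of the two small lanterns standing loose on its top. Point: the lantern's centre, half-way up; z up, x square to one pair of flat sides (the others follow every 60 degrees).
- round_lantern (a point): Small round lantern, 40 mm diameter, 48 mm tall, about 70 g. Bare light-grey metal, slatted sides, closed flat top with dark cut-out rays or slots. At the start it stands loose, within about 7 mm of the middle, on the flat top (56 mm above the bench) of either the square or the six-sided lantern. Point: the lantern's centre, half-way up; z up, x of no meaning.
- oblong_lantern (a point): Small oblong lantern, 52 mm long (its x), 28 mm wide (its y), 48 mm tall, about 80 g. Bare light-grey metal, slatted sides, closed flat top with dark cut-out rays or slots. At the start it stands loose, within about 7 mm of the middle, on the flat top (56 mm above the bench) of either the square or the six-sided lantern. Point: the lantern's centre, half-way up; z up, x along its length.
- square_tray: Square plywood tray, 72 x 72 mm inside the rim, 80 x 80 mm outside. Fixed to the bench; floor 4 mm thick, rim 4 mm thick and 10 mm high over the bench. Origin: centre of its underside, on the bench; z up, x and y square to the rim.
- hex_tray: Six-sided plywood tray, 72 mm across flats inside the rim, 80 mm outside. Fixed to the bench; floor 4 mm thick, rim 4 mm thick and 10 mm high over the bench. Origin: centre of its underside, on the bench; z up, x square to one pair of flats.
- round_tray: Round plywood tray, 56 mm inside diameter, 64 mm outside. Fixed to the bench; floor 4 mm thick, rim 4 mm thick and 10 mm high over the bench. Origin: centre of its underside, on the bench; z up, x of no meaning.
- oblong_tray: Oblong plywood tray, 68 mm along its x and 44 mm along its y inside the rim, 76 x 52 mm outside. Fixed to the bench; floor 4 mm thick, rim 4 mm thick and 10 mm high over the bench. Origin: centre of its underside, on the bench; z up, x along its length.
- bug: Loose bystander: a bent-metal bug, black, about 60 x 56 mm, 22 mm tall, lying on the bench among the trays and stacks. Origin: under its middle, on the bench.
- tape: Loose bystander: a roll of paper tape lying flat, 54 mm diameter, 19 mm tall. Origin: centre of its underside.
Not all that is in view belongs to the job. Leave any pink look-alike of the part that bears round_lantern alone. What is shaped like the round_tray but blue or pink is not meant.

How it is judged:
At the end, for the whole second after the job is handed in: Each lantern is upright (within 0.08 rad) and at rest in the tray of its own outline, its centre within 14 mm of the tray's centre seen from above and within 3 mm of the height it has when standing on the tray's floor (horizontal distance between square_lantern and square_tray below 0.014 m and z of square_lantern in the frame of square_tray between 0.029 and 0.035 m and angle between each of square_lantern, hex_lantern, round_lantern, oblong_lantern's own z axis and vertical below 0.08 rad and linear speed of each of square_cage, hex_cage, round_cage, oblong_cage below 0.02 m/s and horizontal distance between hex_lantern and hex_tray below 0.014 m and z of hex_lantern in the frame of hex_tray between 0.029 and 0.035 m and horizontal distance between round_lantern and round_tray below 0.014 m and z of round_lantern in the frame of round_tray between 0.025 and 0.031 m and horizontal distance between oblong_lantern and oblong_tray below 0.014 m and z of oblong_lantern in the frame of oblong_tray between 0.025 and 0.031 m); the robot touches nothing.
It fails at once if the bug is shifted by more than 20 mm (distance of bug from where it was at the start of the episode above 0.02 m).
It fails at once if the roll of tape is shifted by more than 20 mm (distance of tape from where it was at the start of the episode above 0.02 m).
It also fails if it takes over 144 s, if anything falls off the work surface, if the arm or the gripper's body presses on something with over 40 N, if the wrist force passes 120 N, or if a joint passes its speed limit or range.

### The arm

A 7-joint arm with a two-finger parallel gripper is mounted at the origin on the work surface. World frame = base frame: x ahead of the robot, y to its left, z up, the work surface at z = 0. Lengths are in m, angles in rad, forces in N, time in s.
With the tool pointing down it reaches from about 0.35 to 0.9 m from the base axis. Payload 7.2 kg.
Tool frame: the origin (TCP) lies between the finger pads; the fingertips stand 8 mm ahead of it and the grasp point (between the pads) lies 11 mm behind it (tcp_to_tips is the distance from the TCP to the fingertips, in m); z points along the fingers, y is the line along which they close (so a half turn about z gives the same grasp; the last joint's range is limited). The gripper opens to 85 mm and grips with 20 to 120 N. Pads are 22 mm wide; open, the fingers measure 114 mm over their backs; the gripper's body (76 mm by 85 mm) begins 54 mm behind the grasp point. The pads swing forward as they close: fully open they stand 13 mm farther back than shut.
Start: joints at [1.137, 0.411, -0.013, 1.596, 0.006, 1.134, -0.082], TCP at [0.224, -0.584, 0.239] pointing down, gripper open.
Joint ranges: [-2.95, 2.95], [-0.29, 1.99], [-1.47, 1.44], [0.14, 2.54], [-1.03, 4.17], [0.13, 1.85], [-2.86, 2.86]. Speed limits (rad/s): [2.39, 2.39, 3.01, 3.01, 3.14, 3.14, 3.14].

### API

Orientations are given as [roll, pitch, yaw] about the fixed x, y, z axes, in that order (R = Rz(yaw) Ry(pitch) Rx(roll)).
In Python, from bench import * gives the robot as it stands. The module is installed in compiled form; this text tells all that it offers.
- The arm moves only by the shell command python3 -m crank 'ROWS' [FORCE]. ROWS is text: rows parted by semicolons, each of 7 numbers parted by spaces: the shift along the tool's x, y, z in mm, then the turn, a rotation vector about the tool's x, y, z in degrees, then the finger opening in mm, from 0 to 85.4. In form: dx dy dz wx wy wz claw; .... A call has exactly 5 rows; each row is the pose to reach, as a shift and turn from the pose commanded when the call began, along the tool's axes at that moment; what a row does not reach only later rows make up. A row lasts 1/10 s, in which the tool goes at most 50 mm and 8.59 degrees, less where a joint would pass 70% of its speed; a pose out of reach is approached as far as the arm can. A call with a gripper value outside its range is refused whole. The fingers move at their own pace and stop on an object; FORCE is the grip in N (left out, the last holds). Time passes only in rows, so rows that repeat a pose let the fingers close, or fill a call up. It gives the time, the measured TCP pose, the force, the opening and the grip force at its end, in the units of the state.
- read_state(): the state, without advancing time (a new reading comes with each control period).
- grab_frame(name): name is "scene" or "top" or "wrist"; returns a dict with "image" (400x640x3 uint8, red, green, blue), "camera_matrix" (3x3 intrinsics, pixels), "world_from_camera" (4x4, takes a point from camera to world coordinates). Camera axes: x right, y down, z forward; pixel columns grow to the right and rows downward; lengths in m; the calibration is good to about 2 mm. A picture is of the moment at which its call begins. There is no depth.
- close_job(): hands the job in; it is judged then, once.
The state is a dict: "time": time; "joint_pos": joint angles; "joint_velocities": joint speeds; "joint_efforts": joint torques, N m; "tool_pos": TCP position; "eef_rot": TCP orientation; "wrist_force": force on the tool from outside, world axes, zero at the start; "ft_torque": the same for the moment, N m; "opening": finger opening in m; "grasp_force": force on a finger pad.
Only numpy, scipy, OpenCV 4.12 (cv2) and the standard library are available. Lean on these libraries where they do the work, as an engineer would, in place of code of your own. Each camera call takes 0.05 s, during which the arm holds its last target. There are 200 camera calls.

## Working session

There is one attempt and no reset: what is moved stays moved. The work goes in short steps, Python scripts to look and compute and a shell command to move; the robot and the scene stay as the last step left them, time stands still between calls to the robot, and variables do not carry over. Pictures are saved under pics/ and viewed, at most 14 in all, crops included, and the job is handed in when it is done.

```bash
mkdir -p pics
python3 - <<'E'
from bench import *
import cv2,numpy as np
for n in("top","scene"):
    f=grab_frame(n);cv2.imwrite(f"pics/{n}0.png",f["image"][:,:,::-1]);np.savez(f"{n}0.npz",**f)
    print(n,f["camera_matrix"].round(1).tolist(),f["world_from_camera"].round(3).tolist())
s=read_state();print(s["tool_pos"],s["eef_rot"],s["opening"],s["time"])
E
```

```text
top [[511.7, 0.0, 321.6], [0.0, 511.7, 202.6], [0.0, 0.0, 1.0]] [[0.023, -0.999, 0.042, 0.485], [-1.0, -0.024, -0.012, 0.019], [0.013, -0.042, -0.999, 1.158], [0.0, 0.0, 0.0, 1.0]]
scene [[437.2, 0.0, 315.0], [0.0, 437.2, 199.8], [0.0, 0.0, 1.0]] [[0.824, 0.374, -0.425, 0.938], [0.566, -0.567, 0.599, -0.545], [-0.017, -0.734, -0.679, 0.715], [0.0, 0.0, 0.0, 1.0]]
[ 0.22337865 -0.58326448  0.23857148] [-3.14019743e+00  1.12160993e-04  3.65840539e-01] 0.0855720201395308 0.1
```

View pics/top0.png

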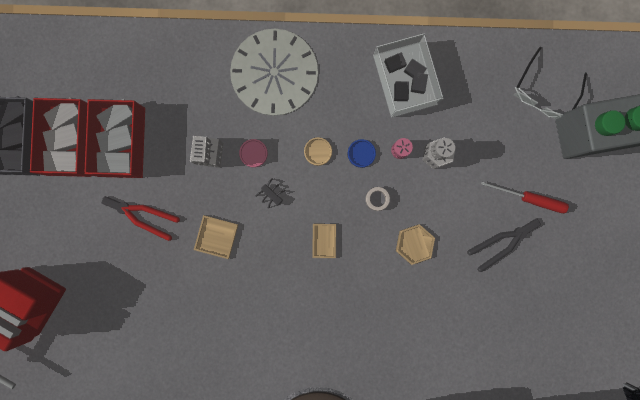

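View pics/scene0.png

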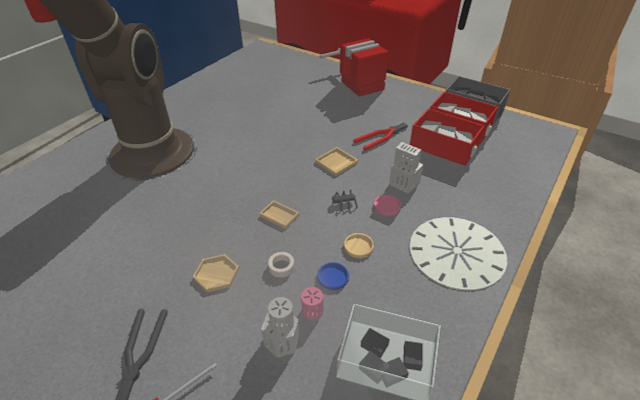

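The top view shows the oblong-on-square stack at (200,150) and the round-on-hex stack at (441,151). The plywood trays are square (216,237), oblong (325,240), hex (416,244) and round (318,151).

There are three round-tray candidates: pink (254,153), plywood (318,151) and blue (362,153). Plywood is the one meant. The pink lantern at (402,148) is a decoy, and the grey metal stack at (441,151) is the real one. I'll confirm this in one enlarged crop and measure at the same time.

```bash
cat > h.py <<'E'
import numpy as np,cv2
def ray(f,uv,z):
    K=f["camera_matrix"];T=f["world_from_camera"]
    uv=np.atleast_2d(uv).astype(float)
    d=np.c_[uv,np.ones(len(uv))]@np.linalg.inv(K).T@T[:3,:3].T
    return T[:3,3]+d*((z-T[2,3])/d[:,2])[:,None]
def proj(f,p):
    T=f["world_from_camera"];c=(np.atleast_2d(p)-T[:3,3])@T[:3,:3];c=c@f["camera_matrix"].T
    return c[:,:2]/c[:,2:]
E
python3 - <<'E'
from h import *
f=np.load("top0.npz");im=f["image"][:,:,::-1].copy()
hsv=cv2.cvtColor(im,cv2.COLOR_BGR2HSV)
print(hsv[237,216],hsv[150,200],hsv[145,445],hsv[200,100])
def rep(m,z,n,box):
    x0,y0,x1,y1=box;mm=np.zeros_like(m);mm[y0:y1,x0:x1]=m[y0:y1,x0:x1]
    mm=cv2.morphologyEx(mm,cv2.MORPH_CLOSE,np.ones((3,3),np.uint8))
    cs,_=cv2.findContours(mm,0,1);c=max(cs,key=cv2.contourArea)[:,0]
    P=ray(f,c,z)[:,:2].astype(np.float32)*1000
    r=cv2.minAreaRect(P);(cx,cy),R=cv2.minEnclosingCircle(P)
    print(n,"rect",np.round(r[0],1),np.round(r[1],1),round(r[2],1),"circ",round(cx,1),round(cy,1),round(R,1))
    h=cv2.approxPolyDP(cv2.convexHull(P),8,True)[:,0];print("   poly",h.round(0).tolist())
wood=cv2.inRange(hsv,(8,60,90),(28,255,255))
rep(wood,.01,"sq",(180,200,250,270));rep(wood,.01,"obl",(300,210,350,270));rep(wood,.01,"hex",(385,215,445,270));rep(wood,.01,"rnd",(295,130,340,172))
def en(x0,y0,x1,y1,s): return cv2.resize(im[y0:y1,x0:x1],None,fx=s,fy=s,interpolation=cv2.INTER_CUBIC)
g=np.load("scene0.npz")["image"][:,:,::-1];im2=im
a=en(180,125,230,175,8)[:, :400];b=en(390,125,470,175,5)
im=g;c=en(375,130,435,200,4);d=en(250,285,340,365,3)
cv=np.zeros((600,800,3),np.uint8);cv[:300,:300]=cv2.resize(a,(300,300));cv[:250,310:710]=b;cv[310:590,:240]=c;cv[310:550,310:580]=d
im=im2;cv[310:530,580:800]=en(296,130,340,174,5)
cv2.imwrite("pics/crop1.png",cv)
E
```

```text
[ 17  94 155] [  8   7 140] [  0   5 103] [150   5 103]
sq rect [451.7 240.1] [80.7 80.3] 76.4 circ 452.1 239.9 55.6
   poly [[499.0, 269.0], [423.0, 287.0], [405.0, 211.0], [481.0, 193.0]]
obl rect [448.6  -2.6] [73.7 49.3] 1.3 circ 448.7 -2.6 44.3
   poly [[485.0, 23.0], [411.0, 21.0], [412.0, -28.0], [486.0, -26.0]]
hex rect [ 445.1 -207. ] [79.9 91.2] 19.5 circ 445.3 -206.5 46.0
   poly [[490.0, -215.0], [474.0, -170.0], [429.0, -164.0], [401.0, -199.0], [415.0, -241.0], [462.0, -249.0]]
rnd rect [649.6  16.7] [63.4 60.9] 1.4 circ 649.6 16.5 31.9
   poly [[681.0, 19.0], [667.0, 43.0], [642.0, 47.0], [618.0, 15.0], [632.0, -10.0], [659.0, -14.0]]
```

View pics/crop1.png

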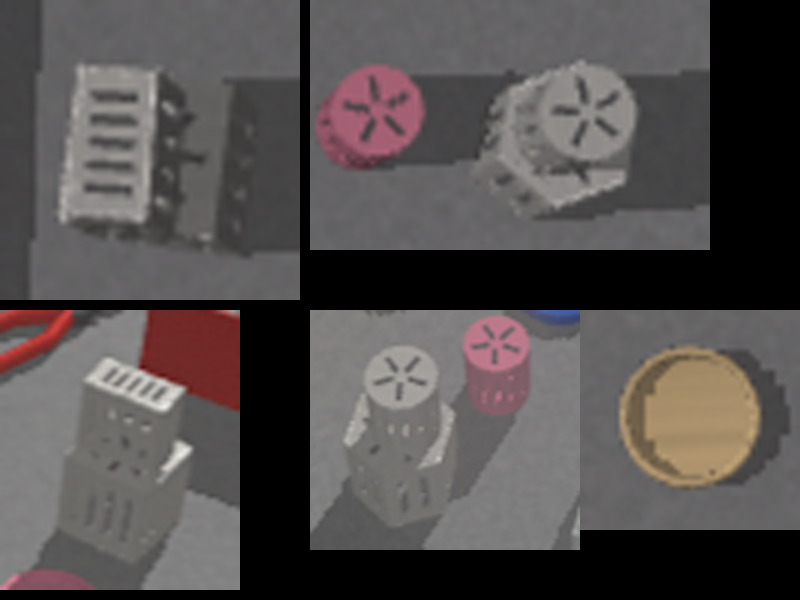

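The crop confirms it. The left stack is oblong on square and the right stack is a grey round on hex. The pink round lantern stands beside the right stack and stays put, and the plain plywood ring is the round tray. Tray sizes measure as specified. Next I'll measure the tops of the small lanterns in both views and plan the first move.

```bash
cat > plan.py <<'E'
import sys,numpy as np
from scipy.spatial.transform import Rotation as R
from bench import read_state
# args: x y z(mm) xaxis_yaw(deg, mod 180) ; prints row from current measured pose
def plan(x,y,z,yaw):
    s=read_state();Rt=R.from_euler('xyz',s["eef_rot"])
    c=np.degrees(s["eef_rot"][2]); d=(yaw-c+90)%180-90
    G=R.from_euler('xyz',[180,0,c+d],degrees=True)
    t=Rt.inv().apply(np.array([x,y,z])-1000*np.array(s["tool_pos"]))
    w=(Rt.inv()*G).as_rotvec(degrees=True)
    print("t=%.1f open=%.3f F=%.1f pos"%(s["time"],s["opening"],s["grasp_force"]),(1000*np.array(s["tool_pos"])).round(1),"yaw %.1f q7 %.2f"%(c,s["joint_pos"][6]),"\nROW",t.round(0),w.round(0))
if __name__=="__main__": plan(*map(float,sys.argv[1:5]))
E
python3 - <<'E'
from h import *
from plan import plan
f=np.load("top0.npz");g=np.load("scene0.npz")
c=np.array([[80,65],[160,68],[150,222],[62,220]])/6+[180,125]-.5
P=ray(f,c,.104)*1000;print("obl corners",P[:,:2].round(0).tolist(),"c",P.mean(0).round(1))
for k in range(4):print(np.linalg.norm(P[k]-P[k-1]).round(1),np.degrees(np.arctan2(*(P[k]-P[k-1])[1::-1])).round(1))
r=np.array([[588,112],[539,112],[637,112],[588,62],[588,160]])-[310,0];Q=ray(f,r/5+[390,125]-.5,.104)*1000
print("round",Q[:,:2].round(1).tolist())
# scene view: oblong top corners, round top centre
c2=np.array([[111,357],[188,388],[160,411],[82,382]]);c2=(c2-[0,310])/4+[375,130]-.5
P2=ray(g,c2,.104)*1000;print("scene obl",P2[:,:2].round(0).tolist(),P2.mean(0).round(1))
print("scene round",(ray(g,(np.array([401,377])-[310,310])/3+[250,285]-.5,.104)*1000).round(1))
p=((np.array([[375,112]])-[310,0])/5+[390,125]-.5);print("pink",(ray(f,p,.048)*1000).round(0))
E
```

```text
obl corners [[662.0, 275.0], [662.0, 248.0], [608.0, 249.0], [608.0, 279.0]] c [635.2 262.8 104. ]
53.9 -4.6
27.5 -90.7
53.3 178.2
30.2 90.1
round [[651.2, -247.9], [650.7, -227.5], [651.7, -268.3], [672.1, -247.6], [631.2, -248.2]]
scene obl [[613.0, 280.0], [665.0, 276.0], [660.0, 247.0], [610.0, 247.0]] [637.1 262.4 104. ]
scene round [[ 653.3 -249.3  104. ]]
pink [[ 658. -169.   48.]]
```

Both views agree within 2 mm, and the sizes match (oblong 53x29, round about 41). I'll start with the round lantern at (652,-248).

```bash
python3 plan.py 652 -248 200 21; python3 plan.py 652 -248 78 21
```

```text
t=0.1 open=0.086 F=0.0 pos [ 223.4 -583.3  238.6] yaw 21.0 q7 -0.08 
ROW [ 520. -160.   39.] [-0.  0. -0.]
t=0.1 open=0.086 F=0.0 pos [ 223.4 -583.3  238.6] yaw 21.0 q7 -0.08 
ROW [ 520. -160.  161.] [-0.  0. -0.]
```

```bash
python3 -m crank '50 -15 0 0 0 0 85; 95 -30 0 0 0 0 85; 140 -45 0 0 0 0 85; 185 -60 0 0 0 0 85; 230 -70 0 0 0 0 85' 25
python3 -m crank '45 -14 0 0 0 0 85; 90 -28 0 0 0 0 85; 135 -42 0 0 0 0 85; 180 -56 0 0 0 0 85; 220 -70 0 0 0 0 85'
python3 -m crank '40 -10 10 0 0 0 85; 70 -20 39 0 0 0 85; 70 -20 39 0 0 0 85; 70 -20 39 0 0 0 85; 70 -20 39 0 0 0 85'
python3 plan.py 652 -248 78 21
```

```text
time: 0.6
tool_pos: [0.4143, -0.4342, 0.2391]
eef_rot: [-3.141, 0.0, 0.366]
wrist_force: [-0.1, -0.4, 0.2]
opening: 0.0851
grasp_force: 0.0
time: 1.1
tool_pos: [0.5952, -0.29, 0.2388]
eef_rot: [-3.141, 0.0, 0.367]
wrist_force: [0.9, -0.6, 0.7]
opening: 0.0856
grasp_force: 0.0
time: 1.6
tool_pos: [0.6513, -0.2498, 0.2007]
eef_rot: [3.141, 0.0, 0.364]
wrist_force: [0.1, -0.2, 0.2]
opening: 0.0849
grasp_force: 0.0
t=1.6 open=0.085 F=0.0 pos [ 651.3 -249.8  200.7] yaw 20.9 q7 -0.98 
ROW [  1.  -2. 123.] [ 0.  0. -0.]
```

```bash
python3 -m crank '1 -2 25 0 0 0 85; 1 -2 55 0 0 0 85; 1 -2 85 0 0 0 85; 1 -2 110 0 0 0 85; 1 -2 122 0 0 0 85'
python3 -m crank '0 0 0 0 0 0 70; 0 0 0 0 0 0 60; 0 0 0 0 0 0 52; 0 0 0 0 0 0 46; 0 0 0 0 0 0 36' 30
python3 -m crank '0 0 0 0 0 0 30; 0 0 0 0 0 0 30; 0 0 0 0 0 0 30; 0 0 0 0 0 0 30; 0 0 0 0 0 0 30' 30
python3 - <<'E'
from bench import *
import cv2
a=grab_frame("wrist")["image"][:,:,::-1];b=grab_frame("scene")["image"][260:380,220:380,::-1]
cv2.imwrite("pics/g1.png",cv2.vconcat([cv2.resize(a,(480,300)),cv2.resize(b,(480,300))]))
E
```

```text
time: 2.1
tool_pos: [0.6505, -0.2477, 0.077]
eef_rot: [-3.141, 0.002, 0.363]
wrist_force: [0.0, -0.3, 0.4]
opening: 0.085
grasp_force: 0.0
time: 2.6
tool_pos: [0.653, -0.2463, 0.0798]
eef_rot: [3.14, -0.002, 0.366]
wrist_force: [0.8, -1.3, 3.6]
opening: 0.0393
grasp_force: 30.3
time: 3.1
tool_pos: [0.653, -0.2463, 0.0799]
eef_rot: [3.14, -0.002, 0.366]
wrist_force: [-2.2, -1.3, 6.3]
opening: 0.0394
grasp_force: 30.5
```

View pics/g1.png

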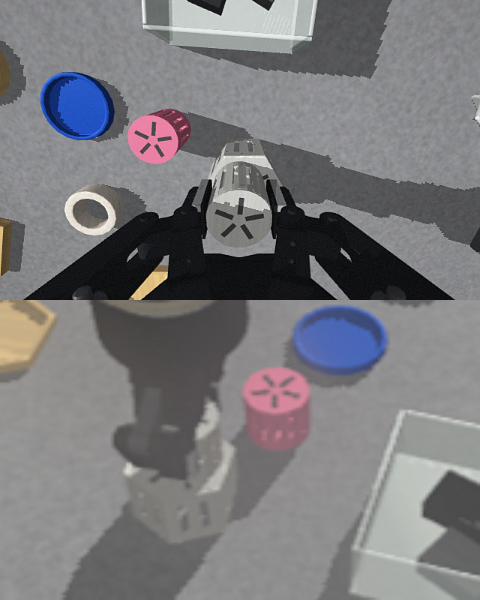

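The wrist view shows the round lantern at (240,215), centred between the pads, with the hex still below it. Opening is 39 mm, as it should be. Lifting.

```bash
python3 -m crank '0 0 -10 0 0 0 30; 0 0 -30 0 0 0 30; 0 0 -60 0 0 0 30; 0 0 -90 0 0 0 30; 0 0 -110 0 0 0 30'
python3 plan.py 650 17 120 21;python3 plan.py 650 17 28 21
```

```text
time: 3.7
tool_pos: [0.6527, -0.2461, 0.1913]
eef_rot: [3.14, -0.002, 0.366]
wrist_force: [0.1, -0.4, 0.0]
opening: 0.0394
grasp_force: 30.3
t=3.7 open=0.039 F=30.3 pos [ 652.7 -246.1  191.3] yaw 21.0 q7 -0.99 
ROW [  91. -247.   71.] [ 0. -0. -0.]
t=3.7 open=0.039 F=30.3 pos [ 652.7 -246.1  191.3] yaw 21.0 q7 -0.99 
ROW [  91. -247.  163.] [ 0. -0. -0.]
```

```bash
python3 -m crank '11 -30 0 0 0 0 30; 23 -62 0 0 0 0 30; 35 -95 0 0 0 0 30; 46 -125 0 0 0 0 30; 52 -140 0 0 0 0 30'
python3 -m crank '10 -27 10 0 0 0 30; 20 -54 25 0 0 0 30; 30 -80 40 0 0 0 30; 39 -107 60 0 0 0 30; 39 -107 71 0 0 0 30'
python3 -m crank '0 0 0 0 0 0 30; 0 0 0 0 0 0 30; 0 0 0 0 0 0 30; 0 0 0 0 0 0 30; 0 0 0 0 0 0 30'
python3 plan.py 650 17 28 21
python3 - <<'E'
from bench import *
import cv2
a=grab_frame("wrist")["image"][:,:,::-1];b=grab_frame("scene")["image"][185:305,280:440,::-1]
cv2.imwrite("pics/g2.png",cv2.vconcat([cv2.resize(a,(480,300)),cv2.resize(b,(480,300))]))
E
```

```text
time: 4.2
tool_pos: [0.6506, -0.0926, 0.1889]
eef_rot: [-3.14, -0.001, 0.37]
wrist_force: [0.2, 0.6, -0.4]
opening: 0.0389
grasp_force: 30.4
time: 4.7
tool_pos: [0.6479, 0.0223, 0.116]
eef_rot: [-3.139, 0.001, 0.371]
wrist_force: [-0.7, -0.6, -0.9]
opening: 0.0391
grasp_force: 30.4
time: 5.2
tool_pos: [0.6491, 0.0164, 0.118]
eef_rot: [3.141, -0.001, 0.365]
wrist_force: [0.4, 0.4, -1.1]
opening: 0.0397
grasp_force: 30.4
t=5.2 open=0.040 F=30.4 pos [649.1  16.4 118. ] yaw 20.9 q7 -1.42 
ROW [ 1. -0. 90.] [ 0. -0. -0.]
```

View pics/g2.png

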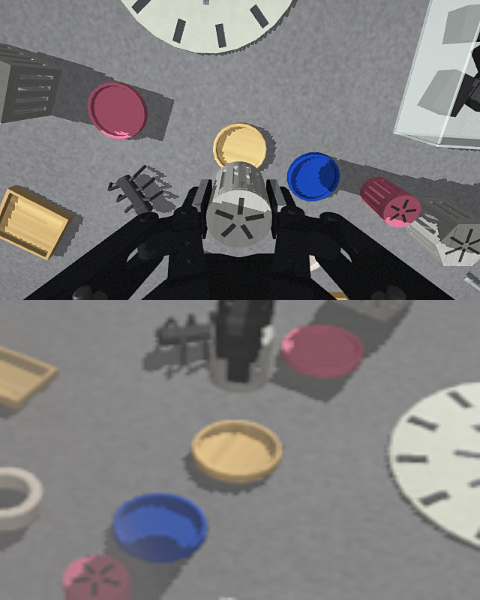

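The lantern is held upright over the round plywood tray, which sits at (240,145) in the wrist view. The hex lantern still stands at (460,245). Lowering.

```bash
python3 -m crank '1 0 20 0 0 0 30; 1 0 40 0 0 0 30; 1 0 60 0 0 0 30; 1 0 76 0 0 0 30; 1 0 84 0 0 0 30'
python3 -m crank '0 0 2 0 0 0 30; 0 0 4 0 0 0 30; 0 0 5 0 0 0 30; 0 0 5 0 0 0 30; 0 0 5 0 0 0 30'; python3 plan.py 650 17 28 21
```

```text
time: 5.8
tool_pos: [0.6489, 0.0175, 0.0317]
eef_rot: [-3.141, 0.002, 0.366]
wrist_force: [-0.4, 0.5, -0.3]
opening: 0.0387
grasp_force: 30.4
time: 6.3
tool_pos: [0.6501, 0.0176, 0.0289]
eef_rot: [3.141, -0.001, 0.366]
wrist_force: [-0.3, 0.5, -0.8]
opening: 0.0391
grasp_force: 30.4
t=6.3 open=0.039 F=30.4 pos [650.1  17.6  28.9] yaw 21.0 q7 -1.44 
ROW [-0.  1.  1.] [ 0. -0. -0.]
```

```bash
python3 -m crank '0 0 1 0 0 0 30; 0 0 2 0 0 0 30; 0 0 2 0 0 0 30; 0 0 2 0 0 0 30; 0 0 2 0 0 0 30'
```

```text
time: 6.8
tool_pos: [0.6501, 0.0176, 0.0278]
eef_rot: [3.141, -0.001, 0.366]
wrist_force: [-4.3, -0.6, 9.8]
opening: 0.039
grasp_force: 31.4
```

Touchdown at the expected height. Releasing.

```bash
python3 -m crank '0 0 -1 0 0 0 42; 0 0 -1 0 0 0 46; 0 0 -1 0 0 0 54; 0 0 -1 0 0 0 65; 0 0 -1 0 0 0 80'
python3 -m crank '0 0 -10 0 0 0 85; 0 0 -40 0 0 0 85; 0 0 -75 0 0 0 85; 0 0 -115 0 0 0 85; 0 0 -150 0 0 0 85'
python3 plan.py 636 262.6 200 -2
```

```text
time: 7.3
tool_pos: [0.6496, 0.0175, 0.0271]
eef_rot: [-3.142, 0.0, 0.366]
wrist_force: [0.1, 0.1, 0.5]
opening: 0.0775
grasp_force: 0.0
time: 7.8
tool_pos: [0.6498, 0.0176, 0.1801]
eef_rot: [3.141, -0.001, 0.366]
wrist_force: [0.7, 1.1, -0.2]
opening: 0.0852
grasp_force: 0.0
t=7.8 open=0.085 F=0.0 pos [649.8  17.6 180.1] yaw 21.0 q7 -1.40 
ROW [  75. -234.  -20.] [ 0. -0. 23.]
```

```bash
python3 -m crank '10 -25 -15 0 0 3 85; 25 -70 -20 0 0 8 85; 38 -115 -20 0 0 14 85; 50 -155 -20 0 0 20 85; 60 -185 -20 0 0 23 85'
python3 plan.py 636 262.6 200 -2
```

```text
time: 8.3
tool_pos: [0.6386, 0.2156, 0.1983]
eef_rot: [-3.14, -0.0, -0.037]
wrist_force: [0.7, 0.8, -0.0]
opening: 0.0849
grasp_force: 0.0
t=8.3 open=0.085 F=0.0 pos [638.6 215.6 198.3] yaw -2.1 q7 -2.07 
ROW [ -4. -47.  -2.] [-0. -0. -0.]
```

Run:
```python
from bench import *
import cv2,numpy as np
f=grab_frame("top");np.savez("top1.npz",**f)
b=f["image"][110:260,180:480,::-1];w=grab_frame("wrist")["image"][:,:,::-1]
cv2.imwrite("pics/t1.png",cv2.vconcat([cv2.resize(b,(600,300),interpolation=2),cv2.resize(w,(600,300))]))
```

```text
(no output)
```

View pics/t1.png

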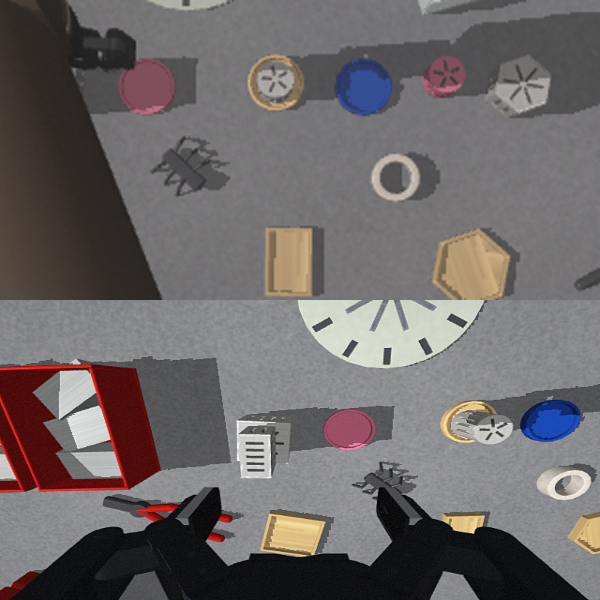

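The round lantern stands in the plywood tray at (275,80), and the hex lantern is free at (520,85). The oblong stack is still upright. Next is the oblong lantern.

```bash
python3 -m crank '-4 -25 -2 0 0 0 85; -4 -47 -2 0 0 0 85; -4 -47 -2 0 0 0 85; -4 -47 -2 0 0 0 85; -4 -47 -2 0 0 0 85'
python3 -m crank '0 0 25 0 0 0 85; 0 0 55 0 0 0 85; 0 0 85 0 0 0 85; 0 0 110 0 0 0 85; 0 0 122 0 0 0 85'
python3 -m crank '0 0 0 0 0 0 70; 0 0 0 0 0 0 58; 0 0 0 0 0 0 48; 0 0 0 0 0 0 38; 0 0 0 0 0 0 32' 30
python3 -m crank '0 0 0 0 0 0 25; 0 0 0 0 0 0 20; 0 0 0 0 0 0 20; 0 0 0 0 0 0 20; 0 0 0 0 0 0 20' 30
python3 plan.py 636 262.6 78 -2
```

```text
time: 8.9
tool_pos: [0.6376, 0.2577, 0.1993]
eef_rot: [3.141, -0.0, -0.037]
wrist_force: [-0.0, -0.2, 0.7]
opening: 0.0855
grasp_force: 0.0
time: 9.4
tool_pos: [0.6364, 0.2568, 0.0747]
eef_rot: [3.139, 0.003, -0.037]
wrist_force: [-0.1, 0.3, -0.6]
opening: 0.0849
grasp_force: 0.0
time: 9.9
tool_pos: [0.6377, 0.2592, 0.0784]
eef_rot: [-3.141, -0.001, -0.036]
wrist_force: [0.5, 0.5, 0.7]
opening: 0.0321
grasp_force: 0.3
time: 10.4
tool_pos: [0.6377, 0.2593, 0.0783]
eef_rot: [-3.141, -0.001, -0.035]
wrist_force: [-0.6, -0.2, 6.2]
opening: 0.0273
grasp_force: 30.5
t=10.4 open=0.027 F=30.5 pos [637.7 259.3  78.3] yaw -2.0 q7 -2.15 
ROW [-2. -3.  0.] [-0. -0. -0.]
```

```bash
python3 -m crank '0 0 -10 0 0 0 20; 0 0 -30 0 0 0 20; 0 0 -60 0 0 0 20; 0 0 -90 0 0 0 20; 0 0 -110 0 0 0 20'
python3 plan.py 448.6 -2.6 118 1.3
```

```text
time: 10.9
tool_pos: [0.6377, 0.259, 0.19]
eef_rot: [-3.141, -0.002, -0.036]
wrist_force: [0.9, 1.1, -0.0]
opening: 0.0276
grasp_force: 29.7
t=10.9 open=0.028 F=29.7 pos [637.7 259.  190. ] yaw -2.0 q7 -2.13 
ROW [-180.  268.   71.] [-0. -0. -3.]
```

```bash
python3 -m crank '-18 27 0 0 0 0 20; -40 59 0 0 0 0 20; -62 92 0 0 0 -1 20; -84 125 0 0 0 -2 20; -100 149 0 0 0 -3 20'
python3 -m crank '-20 30 0 0 0 0 20; -40 60 20 0 0 0 20; -60 90 40 0 0 0 20; -75 110 60 0 0 0 20; -80 119 71 0 0 0 20'
python3 -m crank '0 0 0 0 0 0 20; 0 0 0 0 0 0 20; 0 0 0 0 0 0 20; 0 0 0 0 0 0 20; 0 0 0 0 0 0 20'
python3 plan.py 448.6 -2.6 26 1.3
```

```text
time: 11.4
tool_pos: [0.5303, 0.1111, 0.1876]
eef_rot: [3.14, 0.001, 0.016]
wrist_force: [0.7, -0.6, -0.6]
opening: 0.0275
grasp_force: 29.8
time: 11.9
tool_pos: [0.4513, -0.0093, 0.1154]
eef_rot: [3.141, 0.003, 0.014]
wrist_force: [-0.0, 0.2, -0.4]
opening: 0.0276
grasp_force: 29.8
time: 12.4
tool_pos: [0.4545, -0.0062, 0.1167]
eef_rot: [-3.141, -0.001, 0.018]
wrist_force: [0.2, 0.6, -0.8]
opening: 0.0273
grasp_force: 29.8
t=12.4 open=0.027 F=29.8 pos [454.5  -6.2 116.7] yaw 1.0 q7 -1.70 
ROW [-6. -4. 91.] [-0. -0. -0.]
```

```bash
python3 -m crank '-2 -2 15 0 0 0 20; -4 -4 35 0 0 0 20; -4 -4 55 0 0 0 20; -4 -4 72 0 0 0 20; -4 -4 83 0 0 0 20'
python3 -m crank '0 0 2 0 0 0 20; 0 0 4 0 0 0 20; 0 0 5 0 0 0 20; 0 0 5 0 0 0 20; 0 0 5 0 0 0 20'
python3 -m crank '0 0 1 0 0 0 20; 0 0 2 0 0 0 20; 0 0 2 0 0 0 20; 0 0 2 0 0 0 20; 0 0 2 0 0 0 20'; python3 plan.py 448.6 -2.6 26 1.3
```

```text
time: 12.9
tool_pos: [0.4497, -0.0025, 0.0324]
eef_rot: [-3.142, 0.001, 0.017]
wrist_force: [-0.2, 0.1, -0.4]
opening: 0.0274
grasp_force: 29.8
time: 13.4
tool_pos: [0.4503, -0.0029, 0.0288]
eef_rot: [3.142, -0.001, 0.017]
wrist_force: [0.2, 0.5, -0.4]
opening: 0.0277
grasp_force: 29.8
time: 13.9
tool_pos: [0.4499, -0.0029, 0.0263]
eef_rot: [3.142, 0.0, 0.017]
wrist_force: [0.0, 0.4, -0.4]
opening: 0.0277
grasp_force: 29.8
t=13.9 open=0.028 F=29.8 pos [449.9  -2.9  26.3] yaw 1.0 q7 -1.75 
ROW [-1. -0.  0.] [ 0.  0. -0.]
```

```bash
python3 -m crank '0 0 1 0 0 0 20; 0 0 1 0 0 0 20; 0 0 2 0 0 0 20; 0 0 2 0 0 0 20; 0 0 2 0 0 0 20'
```

```text
time: 14.4
tool_pos: [0.45, -0.0028, 0.0261]
eef_rot: [3.141, -0.001, 0.017]
wrist_force: [-8.8, 0.2, 30.3]
opening: 0.0274
grasp_force: 33.9
```

```bash
python3 -m crank '0 0 -2 0 0 0 20; 0 0 -2 0 0 0 20; 0 0 -2 0 0 0 30; 0 0 -2 0 0 0 38; 0 0 -2 0 0 0 50'
python3 -m crank '0 0 -2 0 0 0 70; 0 0 -10 0 0 0 70; 0 0 -50 0 0 0 70; 0 0 -100 0 0 0 70; 0 0 -140 0 0 0 70'
python3 -m crank '0 0 -20 0 0 0 85; -20 0 -40 0 0 0 85; -50 0 -40 0 0 0 85; -70 0 -40 0 0 0 85; -80 0 -40 0 0 0 85'
python3 - <<'E'
from bench import *
from h import *
f=grab_frame("top");np.savez("top2.npz",**f);g=grab_frame("scene");np.savez("scene2.npz",**g)
a=cv2.resize(f["image"][110:260,180:480,::-1],(600,300),interpolation=2)
b=cv2.resize(f["image"][125:175,175:225,::-1],(300,300),interpolation=2);c=cv2.resize(f["image"][125:175,415:465,::-1],(300,300),interpolation=2)
cv2.imwrite("pics/t2.png",cv2.vconcat([a,cv2.hconcat([b,c])]))
E
```

```text
time: 14.9
tool_pos: [0.4498, -0.0028, 0.026]
eef_rot: [3.142, 0.0, 0.017]
wrist_force: [0.4, -0.1, -0.0]
opening: 0.0494
grasp_force: 0.0
time: 15.4
tool_pos: [0.4499, -0.0027, 0.1691]
eef_rot: [-3.141, -0.001, 0.017]
wrist_force: [1.2, -0.4, -0.1]
opening: 0.07
grasp_force: 0.0
time: 15.9
tool_pos: [0.3683, -0.0043, 0.2068]
eef_rot: [3.141, -0.0, 0.017]
wrist_force: [0.3, 0.4, 0.1]
opening: 0.0853
grasp_force: 0.0
```

View pics/t2.png

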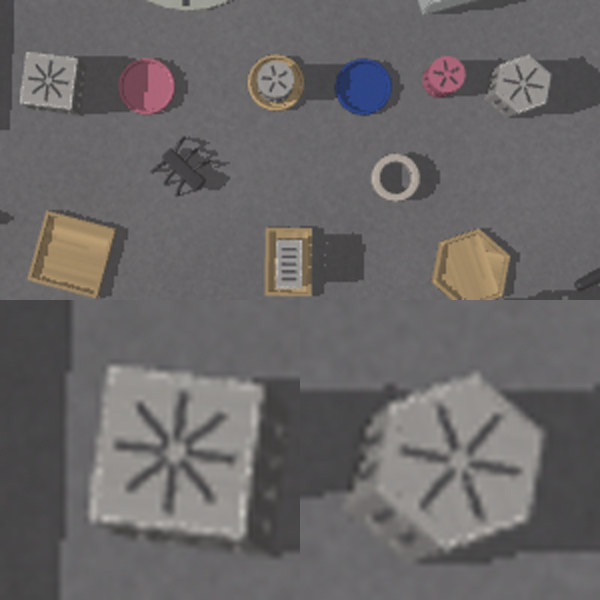

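Both small lanterns are in their trays: round at (275,80) and oblong at (289,263). In the enlarged crops, the square top has corners (108,366), (263,380), (247,538) and (90,522). The hex hub is at (460,463), with vertices (475,373), (545,430) and (525,520).

```bash
python3 - <<'E'
from h import *
f=np.load("top2.npz")
s=np.array([[108,66],[263,80],[247,238],[90,222]])/6+[175,125]-.5
P=ray(f,s,.056)*1000;print("sq c",P.mean(0).round(1))
for k in range(4):
    d=P[k]-P[k-1];print(np.linalg.norm(d).round(1),(np.degrees(np.arctan2(d[1],d[0]))%90).round(1))
h=np.array([[160,163],[175,73],[245,130],[225,220],[140,250],[80,185],[95,103]])/6+[415,125]-.5
Q=ray(f,h,.056)*1000;print("hub",Q[0].round(1),"mean",Q[1:].mean(0).round(1))
for q in Q[1:]:
    d=q-Q[0];print(np.linalg.norm(d).round(1),(np.degrees(np.arctan2(d[1],d[0]))%60).round(1))
hub=np.array([[175,152]])/6+[175,125]-.5;print("sq hub",(ray(f,hub,.056)*1000).round(1))
w=grab=None
E
python3 plan.py 650 -245 200 100
```

```text
sq c [639.6 261.6  56. ]
56.7 85.4
55.9 86.2
57.4 86.1
56.6 85.6
hub [ 648.2 -251.6   56. ] mean [ 649.2 -251.6   56. ]
33.3 51.3
33.3 52.6
31.2 49.8
32.5 47.9
30.2 46.8
32.0 48.4
sq hub [[639.3 262.4  56. ]]
t=16.0 open=0.086 F=0.0 pos [369.3  -4.3 206.8] yaw 1.0 q7 -1.68 
ROW [277. 245.   7.] [-0. -0. 81.]
```

```bash
python3 -m crank '25 22 0 0 0 -5 85; 60 52 0 0 0 -13 85; 95 82 0 0 0 -21 85; 130 112 0 0 0 -29 85; 160 138 0 0 0 -35 85'
python3 plan.py 649 -251.6 180 50
```

```text
time: 16.5
tool_pos: [0.535, -0.1414, 0.2059]
eef_rot: [3.141, -0.0, 0.633]
wrist_force: [0.8, 0.2, -0.1]
opening: 0.0849
grasp_force: 0.0
t=16.5 open=0.085 F=0.0 pos [ 535.  -141.4  205.9] yaw 36.3 q7 -0.79 
ROW [ 27. 156.  26.] [  0.  -0. -14.]
```

```bash
python3 -m crank '7 39 0 0 0 -4 85; 14 80 10 0 0 -9 85; 21 120 20 0 0 -14 85; 27 156 26 0 0 -14 85; 27 156 26 0 0 -14 85'
python3 -m crank '0 0 0 0 0 0 85; 0 0 0 0 0 0 85; 0 0 0 0 0 0 85; 0 0 0 0 0 0 85; 0 0 0 0 0 0 85'
python3 plan.py 649 -251.6 26 50
```

```text
time: 17.0
tool_pos: [0.6475, -0.2545, 0.1769]
eef_rot: [-3.141, 0.002, 0.868]
wrist_force: [-0.9, -0.7, -0.1]
opening: 0.0847
grasp_force: 0.0
time: 17.5
tool_pos: [0.6457, -0.2494, 0.181]
eef_rot: [3.141, -0.0, 0.873]
wrist_force: [-0.1, -1.1, -0.1]
opening: 0.085
grasp_force: 0.0
t=17.5 open=0.085 F=0.0 pos [ 645.7 -249.4  181. ] yaw 50.0 q7 -0.44 
ROW [  0.   4. 155.] [ 0. -0. -0.]
```

```bash
python3 -m crank '0 4 30 0 0 0 85; 0 4 65 0 0 0 85; 0 4 95 0 0 0 85; 0 4 120 0 0 0 85; 0 4 138 0 0 0 85'
python3 -m crank '0 0 8 0 0 0 85; 0 0 15 0 0 0 85; 0 0 15 0 0 0 85; 0 0 15 0 0 0 76; 0 0 15 0 0 0 68' 40
python3 -m crank '0 0 0 0 0 0 60; 0 0 0 0 0 0 52; 0 0 0 0 0 0 48; 0 0 0 0 0 0 48; 0 0 0 0 0 0 48'
python3 plan.py 649 -251.6 26 50
```

```text
time: 18.0
tool_pos: [0.6481, -0.2521, 0.0407]
eef_rot: [-3.14, 0.001, 0.872]
wrist_force: [-0.2, 0.4, -0.6]
opening: 0.085
grasp_force: 0.0
time: 18.5
tool_pos: [0.6495, -0.2527, 0.0285]
eef_rot: [3.14, -0.001, 0.872]
wrist_force: [0.3, 0.1, 0.1]
opening: 0.0679
grasp_force: 0.0
time: 19.0
tool_pos: [0.6493, -0.2527, 0.0283]
eef_rot: [3.14, -0.0, 0.872]
wrist_force: [-0.2, 0.2, 4.8]
opening: 0.0556
grasp_force: 43.7
t=19.0 open=0.056 F=43.7 pos [ 649.3 -252.7   28.3] yaw 50.0 q7 -0.45 
ROW [ 1. -1.  2.] [ 0. -0. -0.]
```

```bash
python3 -m crank '0 0 -10 0 0 0 48; 0 0 -30 0 0 0 48; 0 0 -55 0 0 0 48; 0 0 -80 0 0 0 48; 0 0 -92 0 0 0 48'
python3 plan.py 445 -207 120 50
```

```text
time: 19.5
tool_pos: [0.6496, -0.2528, 0.1219]
eef_rot: [3.139, -0.001, 0.872]
wrist_force: [0.4, 0.5, -1.6]
opening: 0.0559
grasp_force: 43.0
t=19.5 open=0.056 F=43.0 pos [ 649.6 -252.8  121.9] yaw 50.0 q7 -0.44 
ROW [ -97. -186.    1.] [ 0. -0. -0.]
```

```bash
python3 -m crank '-13 -25 0 0 0 0 48; -29 -55 0 0 0 0 48; -46 -88 0 0 0 0 48; -63 -120 0 0 0 0 48; -78 -150 0 0 0 0 48'
python3 -m crank '-10 -18 0 0 0 0 48; -19 -36 0 0 0 0 48; -19 -36 0 0 0 0 48; -19 -36 0 0 0 0 48; -19 -36 0 0 0 0 48'
python3 plan.py 445 -207 32 50
```

```text
time: 20.0
tool_pos: [0.4815, -0.2153, 0.1189]
eef_rot: [-3.141, 0.001, 0.872]
wrist_force: [-0.6, 0.1, -2.7]
opening: 0.0556
grasp_force: 43.2
time: 20.5
tool_pos: [0.4448, -0.2072, 0.1194]
eef_rot: [3.141, -0.0, 0.872]
wrist_force: [-0.9, -0.0, -0.8]
opening: 0.0558
grasp_force: 43.3
t=20.5 open=0.056 F=43.3 pos [ 444.8 -207.2  119.4] yaw 50.0 q7 -0.41 
ROW [ 0. -0. 87.] [ 0. -0. -0.]
```

```bash
python3 -m crank '0 0 15 0 0 0 48; 0 0 35 0 0 0 48; 0 0 55 0 0 0 48; 0 0 72 0 0 0 48; 0 0 82 0 0 0 48'
python3 -m crank '0 0 2 0 0 0 48; 0 0 3 0 0 0 48; 0 0 4 0 0 0 48; 0 0 4 0 0 0 48; 0 0 4 0 0 0 48'
python3 -m crank '0 0 1 0 0 0 48; 0 0 2 0 0 0 48; 0 0 2 0 0 0 48; 0 0 2 0 0 0 48; 0 0 2 0 0 0 48'
```

```text
time: 21.0
tool_pos: [0.4441, -0.2069, 0.0358]
eef_rot: [-3.14, 0.0, 0.872]
wrist_force: [-0.3, 0.7, -1.7]
opening: 0.0557
grasp_force: 43.3
time: 21.5
tool_pos: [0.4443, -0.2073, 0.0338]
eef_rot: [3.141, -0.0, 0.872]
wrist_force: [0.1, -0.7, -1.6]
opening: 0.0554
grasp_force: 43.3
time: 22.0
tool_pos: [0.4442, -0.2072, 0.0322]
eef_rot: [3.141, -0.0, 0.872]
wrist_force: [-2.8, 1.6, 9.1]
opening: 0.0555
grasp_force: 44.5
```

Contact at 32 mm. Releasing and heading to the square lantern.

```bash
python3 -m crank '0 0 -1 0 0 0 58; 0 0 -1 0 0 0 62; 0 0 -1 0 0 0 68; 0 0 -1 0 0 0 76; 0 0 -1 0 0 0 85'
python3 -m crank '0 0 -3 0 0 0 85; 0 0 -25 0 0 0 85; 0 0 -65 0 0 0 85; 0 0 -110 0 0 0 85; 0 0 -150 0 0 0 85'
python3 plan.py 639.5 262 180 -4
```

```text
time: 22.5
tool_pos: [0.4439, -0.2071, 0.0322]
eef_rot: [-3.141, 0.0, 0.872]
wrist_force: [-0.7, -0.0, -0.5]
opening: 0.0849
grasp_force: 0.0
time: 23.0
tool_pos: [0.4438, -0.207, 0.1844]
eef_rot: [3.141, -0.0, 0.872]
wrist_force: [1.7, -0.0, 1.0]
opening: 0.0849
grasp_force: 0.0
t=23.0 open=0.085 F=0.0 pos [ 443.8 -207.   184.4] yaw 50.0 q7 -0.39 
ROW [ 485. -152.    4.] [ 0. -0. 54.]
```

```bash
python3 -m crank '40 -12 0 0 0 5 85; 85 -26 0 0 0 11 85; 130 -40 0 0 0 17 85; 175 -54 0 0 0 23 85; 220 -68 0 0 0 29 85'
python3 plan.py 639.5 262 180 -4
```

```text
time: 23.5
tool_pos: [0.5338, 0.0068, 0.1826]
eef_rot: [3.141, -0.0, 0.361]
wrist_force: [1.2, -0.7, 0.3]
opening: 0.085
grasp_force: 0.0
t=23.5 open=0.085 F=0.0 pos [533.8   6.8 182.6] yaw 20.7 q7 -1.36 
ROW [ 189. -201.    3.] [ 0. -0. 25.]
```

```bash
python3 -m crank '30 -32 0 0 0 5 85; 62 -66 0 0 0 10 85; 94 -100 0 0 0 15 85; 126 -134 0 0 0 20 85; 155 -165 0 0 0 25 85'
python3 plan.py 639.5 262 180 -4
```

```text
time: 24.0
tool_pos: [0.6195, 0.217, 0.1823]
eef_rot: [-3.141, 0.0, -0.073]
wrist_force: [0.8, -0.2, 0.7]
opening: 0.0849
grasp_force: 0.0
t=24.0 open=0.085 F=0.0 pos [619.5 217.  182.3] yaw -4.2 q7 -2.09 
ROW [ 17. -46.   2.] [-0.  0. -0.]
```

```bash
python3 -m crank '10 -25 1 0 0 0 85; 17 -46 2 0 0 0 85; 17 -46 2 0 0 0 85; 17 -46 2 0 0 0 85; 17 -46 2 0 0 0 85'
python3 -m crank '0 0 0 0 0 0 85; 0 0 0 0 0 0 85; 0 0 0 0 0 0 85; 0 0 0 0 0 0 85; 0 0 0 0 0 0 85'
python3 plan.py 639.5 262 27 -4
```

```text
time: 24.5
tool_pos: [0.6393, 0.2577, 0.1803]
eef_rot: [3.141, 0.0, -0.072]
wrist_force: [-0.3, -1.2, 0.2]
opening: 0.0854
grasp_force: 0.0
time: 25.0
tool_pos: [0.6394, 0.2592, 0.1804]
eef_rot: [-3.142, -0.0, -0.071]
wrist_force: [0.5, 0.2, -0.1]
opening: 0.0852
grasp_force: 0.0
t=25.0 open=0.085 F=0.0 pos [639.4 259.2 180.4] yaw -4.1 q7 -2.14 
ROW [ -0.  -3. 153.] [-0. -0. -0.]
```

```bash
python3 -m crank '0 -3 30 0 0 0 85; 0 -3 65 0 0 0 85; 0 -3 95 0 0 0 85; 0 -3 120 0 0 0 85; 0 -3 138 0 0 0 85'
python3 -m crank '0 0 8 0 0 0 85; 0 0 14 0 0 0 85; 0 0 14 0 0 0 85; 0 0 14 0 0 0 76; 0 0 14 0 0 0 68' 40
python3 -m crank '0 0 0 0 0 0 60; 0 0 0 0 0 0 52; 0 0 0 0 0 0 48; 0 0 0 0 0 0 48; 0 0 0 0 0 0 48'
python3 plan.py 639.5 262 27 -4
```

```text
time: 25.5
tool_pos: [0.6387, 0.262, 0.0401]
eef_rot: [3.141, 0.002, -0.07]
wrist_force: [1.1, 0.6, 0.1]
opening: 0.0849
grasp_force: 0.0
time: 26.0
tool_pos: [0.6402, 0.2626, 0.0295]
eef_rot: [-3.141, -0.002, -0.071]
wrist_force: [0.1, -1.6, -0.6]
opening: 0.0682
grasp_force: 0.0
time: 26.5
tool_pos: [0.6402, 0.2624, 0.0293]
eef_rot: [-3.141, -0.001, -0.071]
wrist_force: [-0.8, -0.7, 5.4]
opening: 0.0554
grasp_force: 43.9
t=26.5 open=0.055 F=43.9 pos [640.2 262.4  29.3] yaw -4.1 q7 -2.16 
ROW [-1.  0.  2.] [-0. -0. -0.]
```

```bash
python3 -m crank '0 0 -10 0 0 0 48; 0 0 -30 0 0 0 48; 0 0 -55 0 0 0 48; 0 0 -80 0 0 0 48; 0 0 -92 0 0 0 48'
python3 plan.py 452 240 121 -13.6
```

```text
time: 27.0
tool_pos: [0.6403, 0.2628, 0.1229]
eef_rot: [-3.14, -0.002, -0.071]
wrist_force: [0.9, -0.8, -1.5]
opening: 0.0553
grasp_force: 43.2
t=27.0 open=0.055 F=43.2 pos [640.3 262.8 122.9] yaw -4.0 q7 -2.15 
ROW [-186.   36.    1.] [-0. -0. 10.]
```

```bash
python3 -m crank '-25 5 0 0 0 1 48; -58 11 0 0 0 3 48; -92 17 0 0 0 5 48; -125 24 0 0 0 7 48; -155 30 0 0 0 10 48'
python3 -m crank '-15 5 0 0 0 0 48; -30 11 0 0 0 0 48; -30 11 0 0 0 0 48; -30 11 0 0 0 0 48; -30 11 0 0 0 0 48'
python3 plan.py 452 240 33 -13.6
```

```text
time: 27.5
tool_pos: [0.4807, 0.2428, 0.1199]
eef_rot: [3.141, 0.001, -0.246]
wrist_force: [0.2, 0.6, -2.1]
opening: 0.0556
grasp_force: 43.0
time: 28.0
tool_pos: [0.4519, 0.24, 0.1203]
eef_rot: [-3.141, -0.001, -0.246]
wrist_force: [0.3, -0.5, -1.5]
opening: 0.0553
grasp_force: 43.1
t=28.0 open=0.055 F=43.1 pos [451.9 240.  120.3] yaw -14.1 q7 -2.44 
ROW [ 0. -0. 87.] [-0. -0. -0.]
```

```bash
python3 -m crank '0 0 15 0 0 0 48; 0 0 35 0 0 0 48; 0 0 55 0 0 0 48; 0 0 72 0 0 0 48; 0 0 82 0 0 0 48'
python3 -m crank '0 0 2 0 0 0 48; 0 0 3 0 0 0 48; 0 0 4 0 0 0 48; 0 0 4 0 0 0 48; 0 0 4 0 0 0 48'
python3 -m crank '0 0 1 0 0 0 48; 0 0 2 0 0 0 48; 0 0 2 0 0 0 48; 0 0 2 0 0 0 48; 0 0 2 0 0 0 48'
```

```text
time: 28.5
tool_pos: [0.4512, 0.2395, 0.0368]
eef_rot: [3.14, 0.001, -0.246]
wrist_force: [0.3, -0.2, -2.6]
opening: 0.0555
grasp_force: 43.2
time: 29.0
tool_pos: [0.4514, 0.2401, 0.0349]
eef_rot: [-3.141, -0.001, -0.245]
wrist_force: [-0.3, 0.5, -1.4]
opening: 0.0556
grasp_force: 43.2
time: 29.5
tool_pos: [0.4513, 0.24, 0.0332]
eef_rot: [-3.141, -0.001, -0.245]
wrist_force: [-1.7, -1.3, 8.6]
opening: 0.0557
grasp_force: 44.3
```

```bash
python3 -m crank '0 0 -1 0 0 0 58; 0 0 -1 0 0 0 62; 0 0 -1 0 0 0 68; 0 0 -1 0 0 0 76; 0 0 -1 0 0 0 85'
python3 -m crank '0 0 -3 0 0 0 85; 0 0 -25 0 0 0 85; 0 0 -65 0 0 0 85; 0 0 -110 0 0 0 85; 0 0 -150 0 0 0 85'
python3 -m crank '0 30 0 0 0 0 85; -20 65 0 0 0 0 85; -50 90 0 0 0 0 85; -70 120 0 0 0 0 85; -80 130 0 0 0 0 85'
python3 -m crank '0 0 0 0 0 0 85; 0 0 0 0 0 0 85; 0 0 0 0 0 0 85; 0 0 0 0 0 0 85; 0 0 0 0 0 0 85'
python3 - <<'E'
from bench import *
from h import *
f=grab_frame("top");np.savez("top3.npz",**f);g=grab_frame("scene")
a=cv2.resize(f["image"][110:270,180:460,::-1],(525,300),interpolation=2)
b=cv2.resize(g["image"][130:310,180:495,::-1],(525,300),interpolation=2)
cv2.imwrite("pics/t3.png",cv2.vconcat([a,b]))
E
```

```text
time: 30.0
tool_pos: [0.451, 0.2399, 0.0332]
eef_rot: [3.141, 0.0, -0.245]
wrist_force: [0.3, -0.2, 0.6]
opening: 0.0851
grasp_force: 0.0
time: 30.5
tool_pos: [0.4509, 0.2398, 0.1854]
eef_rot: [-3.141, -0.0, -0.245]
wrist_force: [1.8, -0.1, -0.6]
opening: 0.0848
grasp_force: 0.0
time: 31.0
tool_pos: [0.3394, 0.1309, 0.1832]
eef_rot: [3.14, 0.001, -0.246]
wrist_force: [1.0, -0.1, 0.2]
opening: 0.085
grasp_force: 0.0
time: 31.5
tool_pos: [0.3423, 0.1336, 0.1831]
eef_rot: [3.141, 0.0, -0.245]
wrist_force: [0.2, -0.1, -0.8]
opening: 0.085
grasp_force: 0.0
```

View pics/t3.png

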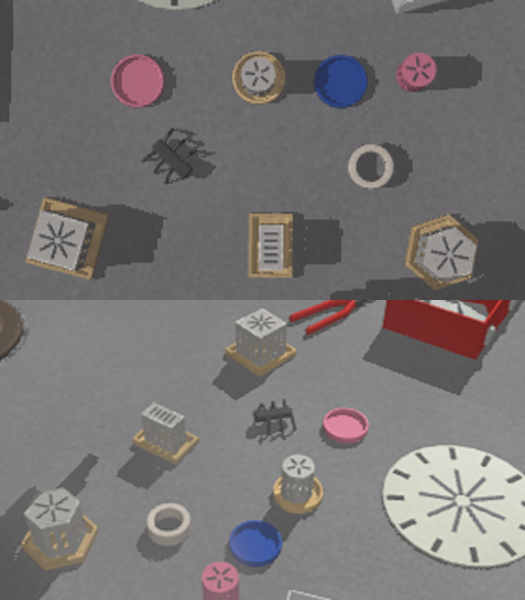

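All four lanterns stand in their trays. In the top view the hubs are at square (58,240), oblong (270,248), hex (451,255) and round (259,75). A quick numeric check, then I'll hand in if the offsets are under 8 mm.

Run:
```python
from h import *
from bench import close_job
f=np.load("top3.npz");ok=True
for n,uv,z,t in(("sq",(58,240),.06,(452,240)),("obl",(270,248),.052,(448.6,-2.6)),("hex",(451,255),.06,(445,-207)),("rnd",(259,75),.052,(650,17))):
    p=ray(f,np.array(uv)/1.875+[180,110]-.25,z)[0,:2]*1000;d=p-t;print(n,d.round(1));ok&=np.hypot(*d)<8
print(close_job() if ok else "check")
```

```text
sq [-1.4  0.4]
obl [-2.   1.3]
hex [-1.4 -1.4]
rnd [-3.8 -1. ]
the job is handed in; nothing more can be done
None
```

All four lanterns stand upright in their own trays, measured within about 4 mm of each tray's centre. The bug and tape were left where they lay, and the job is handed in at about 32 s of the 144 s allowed.

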